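# Slide the pigment tins into the divided box

### The job

Push the divided plywood box squarely up against the green-striped edge of the raised building board. Then slide the red tin and the blue tin along the board, without lifting them, and over that edge so that each drops into the cell lined with its own colour and stands flat on the cell's floor, with the box still against the board. Leave the yellow tin in its own cell and do not disturb the cup, the bottle or the tape roll.

Things in the scene. Friction and masses are not known exactly. Their poses are not given: they have to be found in the camera images.
- board: Fixed raised building board of light wood, 270 mm (its x) by 300 mm (its y) by 22 mm high. Origin: centre of its underside, on the table. Its +y edge, marked with a green stripe along the top, is the docking edge. Nothing stands up from its flat top.
- board_edge (a point): Middle of the docking edge, at the top of the board (22 mm above the table); axes as the board, y points outwards over the edge.
- box: Loose open plywood box on the table, 0.7 kg plus the yellow tin, 244 mm (x) by 98 mm (y) by 20 mm high; walls, dividers, floor 4 mm thick; three cells along x lined red (-x), yellow, blue (+x). Origin: centre of its underside. Starts about 60 to 110 mm off the docking edge, slightly turned, -y side facing the board. Slides at about 4 to 6 N. Docked, its rim is 2 mm below the board's top.
- box_lip (a point): Middle of the box's long side that faces the board, on the outer face at the rim (20 mm above the underside); axes as the box.
- cell_red (a point): Centre of the red floor of the box's red-lined cell, 4 mm above the box's underside; axes as the box. The cell is 76 mm (x) by 90 mm (y) inside; its walls and dividers rise 16 mm above this floor, so a tin standing in it sticks up 18 mm over them.
- cell_blue (a point): Centre of the blue floor of the box's blue-lined cell, 4 mm above the box's underside; axes as the box. The cell is 76 mm (x) by 90 mm (y) inside; its walls and dividers rise 16 mm above this floor, so a tin standing in it sticks up 18 mm over them.
- cell_yellow (a point): Centre of the yellow floor of the box's yellow-lined cell, 4 mm above the box's underside; axes as the box. The cell is 76 mm (x) by 90 mm (y) inside; its walls and dividers rise 16 mm above this floor, so a tin standing in it sticks up 18 mm over them.
- red_tin_center (a point): Round pigment tin, 60 mm diameter, 34 mm high, aluminium with a red band and a red lid, about 130 g; starts upright on the raised board, either the nearer of the two to the docking edge (about 95 to 115 mm from it) or the farther (about 235 to 255 mm). This point is its centre, 17 mm above its base; z up when upright. Slides on its flat base (friction about 0.5 to 0.7).
- blue_tin_center (a point): Round pigment tin, 60 mm diameter, 34 mm high, aluminium with a blue band and a blue lid, about 130 g; starts upright on the raised board, either the nearer of the two to the docking edge (about 95 to 115 mm from it) or the farther (about 235 to 255 mm). This point is its centre, 17 mm above its base; z up when upright. Slides on its flat base (friction about 0.5 to 0.7).
- yellow_tin_center (a point): Round pigment tin, 60 mm diameter, 34 mm high, aluminium with a yellow band and a yellow lid, about 130 g; starts in the box's yellow cell and stays there. This point is its centre, 17 mm above its base; z up when upright. Slides on its flat base (friction about 0.5 to 0.7).
- mixing_cup: Bystander: white cup, 72 mm across, 80 mm high, loose on the table beyond the board (+x). Origin: centre of its underside.
- bottle: Bystander: yellow bottle with a red cap, 54 mm across, 170 mm high, loose on the table beyond the board (+x). Origin: centre of its underside.
- tape_roll: Bystander: brown roll of tape lying flat, 90 mm across, 25 mm high, loose on the table beyond the box (+x). Origin: centre of its underside.
Things that resemble listed ones, but are neither listed nor needed, are in the scene too. What is shaped like the part that bears red_tin_center but purple or turquoise is not meant.

How it is judged:
By the outcome, as a careful person would: the job done as asked, in the order asked, and still so for the second after the job is handed in, with the robot touching nothing.
It also fails if it takes over 70 s, if anything falls off the work surface, if the arm or the gripper's body presses on something with over 40 N, if the wrist force passes 120 N, or if a joint passes its speed limit or range.

### The arm

A 7-joint arm with a two-finger parallel gripper is mounted at the origin on the work surface. World frame = base frame: x ahead of the robot, y to its left, z up, the work surface at z = 0. Lengths are in m, angles in rad, forces in N, time in s.
With the tool pointing down it reaches from about 0.425 to 0.875 m from the base axis. Payload 4.7 kg.
Tool frame: the origin (TCP) lies at the very end of the fingers, on their centre line; the grasp point (between the pads) lies 19 mm behind it; z points along the fingers, y is the line along which they close (so a half turn about z gives the same grasp; the last joint's range is limited). The gripper opens to 87 mm and grips with 3 to 60 N. Pads are 19 mm wide; open, the fingers measure 117 mm over their backs; the gripper's body (75 mm by 190 mm) begins 51 mm behind the grasp point.
Start: joints at [1.355, 0.321, -0.07, 1.45, 0.023, 1.371, -0.057], TCP at [0.148, -0.633, 0.223] pointing down, gripper open.
Joint ranges: [-2.86, 2.86], [-0.3, 2.09], [-1.38, 1.24], [0.06, 2.45], [-1.56, 4.7], [0.09, 2.05], [-2.69, 2.69]. Speed limits (rad/s): [2.57, 2.57, 3.14, 3.14, 3.14, 3.14, 3.14].

### API

Orientations are given as a unit quaternion [w, x, y, z].
In Python, from cell import ctrl gives the robot as it stands. Calls block until the motion is done:
- ctrl.reach(position, orientation): joint-space move of the TCP to a pose.
- ctrl.servo_line(position, attitude=None, vel=0.15, f_stop=None): straight line of the TCP; attitude=None keeps the orientation; vel is the mean speed in m/s. With f_stop (N) it stops when the force on the tool has changed by that much, and returns True; else False.
- ctrl.movej(angles): joint-space move.
- ctrl.command_gripper(opening, newtons=None): finger opening in m; newtons is the grip in N (None keeps the last); returns when the fingers have stopped.
- ctrl.dwell(seconds).
- ctrl.solve_ik(position, orientation): joint angles nearest the present ones, or None.
- ctrl.sense(): the state.
- ctrl.snapshot(name): name is "side" or "top"; returns the picture (384x512x3 uint8, red, green, blue); there is no depth.
- ctrl.get_calibration(name): a dict with "fx", "fy", "cx", "cy" (pixels), "k1" (the pictures are not rectified: a ray, as slopes to the right and down, at radius r is drawn at 1 + k1 r^2 times it, then the intrinsics apply), "T" (4x4, takes a point from camera to world coordinates). Camera axes: x right, y down, z forward; pixel columns grow to the right and rows downward; lengths in m; the calibration is good to about 2 mm. A picture is of the moment at which its call begins. get_calibration takes no time and is no camera call.
A pose or a line that the arm cannot do raises ctrl.IKError and nothing moves.
- ctrl.job_done(): hands the job in; it is judged then, once.
The state is a dict: "clock": time; "q": joint angles; "dq": joint speeds; "joint_torque": joint torques, N m; "eef_pos": TCP position; "eef_rot": TCP orientation; "wrist_force": force on the tool from outside, world axes, zero at the start; "ft_torque": the same for the moment, N m; "finger_gap": finger opening in m; "finger_force": force on a finger pad.
Only numpy, scipy, OpenCV 4.12 (cv2) and the standard library are available. Lean on these libraries where they do the work, as an engineer would, in place of code of your own. Each camera call takes 0.05 s, during which the arm holds its last target. There are 200 camera calls.

## Working session

There is one attempt and no reset: what is moved stays moved. The work goes in short steps, each a Python script; the robot and the scene stay as the last script left them, time stands still between calls to the robot, and variables do not carry over. Pictures are saved under pics/ and viewed, at most 10 in all, crops included, and the job is handed in when it is done.

```bash
ls; mkdir -p pics; python3 - <<'E'
from cell import ctrl
import cv2,numpy as np
ims=[]
for n in("top","side"):
    im=ctrl.snapshot(n); c=ctrl.get_calibration(n)
    print(n,{k:np.round(v,4).tolist() if k=="T" else v for k,v in c.items()})
    cv2.imwrite(f"pics/{n}0.png",cv2.cvtColor(im,cv2.COLOR_RGB2BGR))
s=ctrl.sense(); print(s["eef_pos"],s["eef_rot"],s["clock"])
E
```

```text
pics
top {'fx': 363.0419712818094, 'fy': 363.0419712818094, 'cx': 263.77790368527786, 'cy': 194.01407091267725, 'k1': -0.08292172787624363, 'T': [[-0.007, -0.9838, 0.1789, 0.4833], [-0.9992, 0.0137, 0.0364, -0.0809], [-0.0383, -0.1785, -0.9832, 0.8829], [0.0, 0.0, 0.0, 1.0]]}
side {'fx': 474.140244883882, 'fy': 474.140244883882, 'cx': 257.2494212305259, 'cy': 194.0506468915541, 'k1': -0.14193428717751286, 'T': [[-0.726, -0.5087, 0.4628, 0.0667], [-0.6877, 0.5433, -0.4816, 0.5182], [-0.0064, -0.6679, -0.7442, 0.9402], [0.0, 0.0, 0.0, 1.0]]}
[ 0.14787808 -0.63242827  0.22154891] [-8.71392294e-04  9.93406467e-01  1.14642091e-01 -1.48983070e-04] 0.1
```

View pics/top0.png

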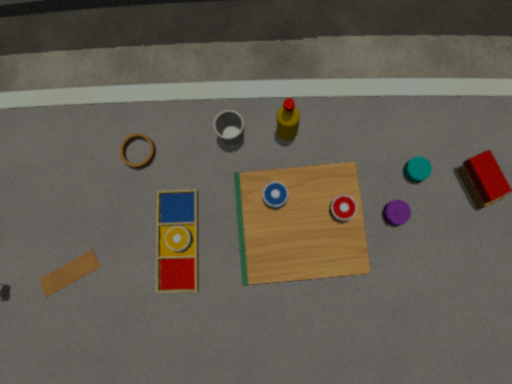

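View pics/side0.png

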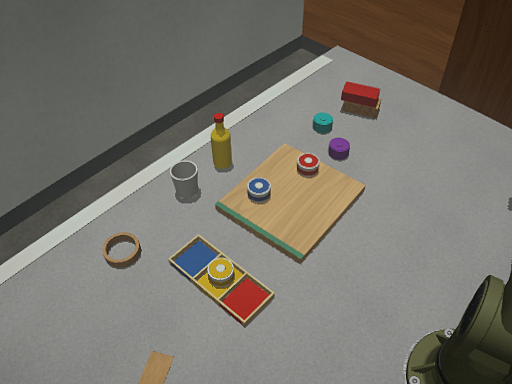

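Top picture: board corners are near (237,173), (357,163), (368,274) and (244,284), with the green edge on the left. The box spans (158,190)–(197,292), with blue at the top and red at the bottom. The blue tin is at (275,194), the nearer one; the red tin is at (343,208).

Tin-shaped candidates are blue (275,194), red (343,208), yellow (178,239, in the box), turquoise (419,169), purple (397,212), and a red block (487,178). Only the red-lidded and blue-lidded ones standing on the board fit. I'll measure them and confirm in a crop.

```bash
cat > h.py <<'E'
import cv2,numpy as np
from cell import ctrl
def rays(n,px):
    c=ctrl.get_calibration(n); K=np.array([[c["fx"],0,c["cx"]],[0,c["fy"],c["cy"]],[0,0,1]])
    u=cv2.undistortPoints(np.float64(px).reshape(-1,1,2),K,np.array([c["k1"],0,0,0.]))[:,0]
    T=np.array(c["T"]); return T[:3,3],np.c_[u,np.ones(len(u))]@T[:3,:3].T
def plane(n,px,z):
    o,d=rays(n,px); return (o+d*((z-o[2])/d[:,2])[:,None])[:,:2]
def blobs(im,hue,smin,vmin,amin=20):
    h=cv2.cvtColor(im,cv2.COLOR_RGB2HSV); lo,hi=hue
    H=h[...,0].astype(int); m=((H>=lo)&(H<=hi)) if lo<=hi else ((H>=lo)|(H<=hi))
    m=(m&(h[...,1]>=smin)&(h[...,2]>=vmin)).astype(np.uint8)
    cs=cv2.findContours(m,cv2.RETR_EXTERNAL,cv2.CHAIN_APPROX_NONE)[0]
    return sorted([c[:,0].astype(float) for c in cs if cv2.contourArea(c)>=amin],key=lambda c:-cv2.contourArea(c.astype(np.float32)))
def rect(p):
    (c,s,a)=cv2.minAreaRect(p.astype(np.float32)); b=cv2.boxPoints((c,s,a)); return np.array(c),np.array(s),a,b
HUES=dict(red=(172,6),blue=(100,125),green=(70,92),wood=(8,24),yellow=(20,30))
def show(n,im,hs=HUES,z=0.022):
    for k in hs:
        for c in blobs(im,HUES[k],90 if k!="wood" else 60,50)[:4]:
            P=plane(n,c,z); r=rect(P)
            print(n,k,"px",np.round(rect(c)[0]),"xy",np.round(r[0],4),"size",np.round(r[1],4),"ang",round(r[2],1))
E
python3 - <<'E'
from h import *
for n in("top","side"):
    im=cv2.cvtColor(cv2.imread(f"pics/{n}0.png"),cv2.COLOR_BGR2RGB); show(n,im)
im=cv2.imread("pics/top0.png"); cv2.imwrite("pics/crop.png",cv2.resize(im[150:310,140:380],None,fx=3,fy=3,interpolation=cv2.INTER_CUBIC))
h=cv2.cvtColor(im,cv2.COLOR_BGR2HSV)
for p in[(240,230),(300,230),(178,207),(160,240),(195,250),(344,200),(178,275)]: print(p,h[p[1],p[0]])
E
```

```text
top red px [490. 175.] xy [ 0.6816 -0.6065] size [0.1171 0.0673] ang 22.3
top red px [177. 274.] xy [0.4521 0.1586] size [0.07   0.0799] ang 2.0
top red px [344. 207.] xy [ 0.6059 -0.2403] size [0.0525 0.0533] ang 87.7
top red px [288. 104.] xy [ 0.8722 -0.1133] size [0.0279 0.03  ] ang 88.8
top blue px [177. 207.] xy [0.6103 0.1627] size [0.0696 0.0798] ang 1.6
top blue px [275. 194.] xy [ 0.6409 -0.076 ] size [0.0499 0.0499] ang 44.6
top green px [419. 168.] xy [ 0.7    -0.4283] size [0.0594 0.0588] ang 41.8
top green px [240. 229.] xy [0.5605 0.0083] size [0.2666 0.0095] ang 4.7
top wood px [304. 223.] xy [ 0.5732 -0.1425] size [0.2724 0.2869] ang 4.7
top wood px [176. 240.] xy [0.5317 0.1619] size [0.2464 0.1015] ang 1.4
top wood px [ 69. 273.] xy [0.4512 0.4283] size [0.052  0.1588] ang 28.8
top wood px [136. 150.] xy [0.7595 0.2744] size [0.0917 0.0909] ang 46.6
top yellow px [176. 240.] xy [0.5316 0.1611] size [0.2418 0.0998] ang 1.3
top yellow px [288. 123.] xy [ 0.8201 -0.1107] size [0.0554 0.0903] ang 88.4
side red px [245. 298.] xy [0.4477 0.1632] size [0.0669 0.0815] ang 
[... 604 characters left out ...]
side wood px [290. 197.] xy [ 0.5684 -0.1311] size [0.2758 0.3116] ang 4.7
side wood px [221. 278.] xy [0.5277 0.1653] size [0.2494 0.1046] ang 1.5
side wood px [121. 249.] xy [0.7541 0.275 ] size [0.0879 0.1052] ang 66.6
side yellow px [221. 145.] xy [ 0.8475 -0.1434] size [0.0544 0.1949] ang 48.7
side yellow px [218. 276.] xy [0.528  0.1657] size [0.0883 0.0839] ang 1.6
side yellow px [220. 268.] xy [0.5445 0.1467] size [0.0508 0.0522] ang 45.5
side yellow px [204. 291.] xy [0.5258 0.2141] size [0.0696 0.0059] ang 1.8
(240, 230) [ 73 132  89]
(300, 230) [ 17 153 140]
(178, 207) [106 197  97]
(160, 240) [ 24 245 127]
(195, 250) [ 23 149 142]
(344, 200) [  2 247 133]
(178, 275) [  2 253 136]
```

View pics/crop.png

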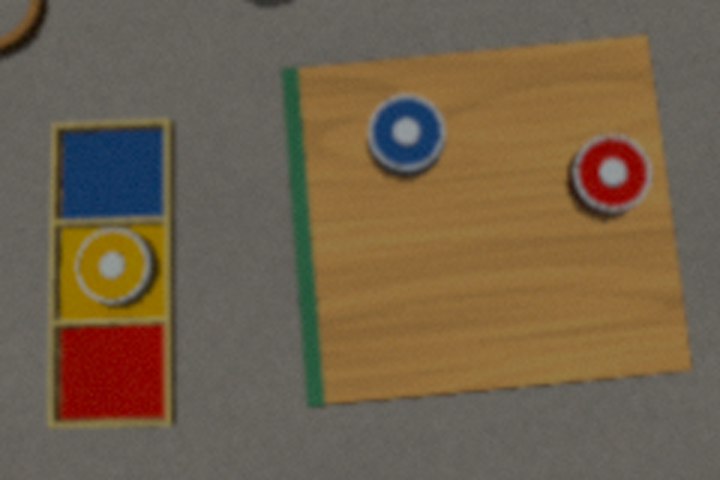

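The crop confirms that red and blue stand on the board, yellow is in the box, and the green edge faces the box. The gap is about 100 mm, board yaw about 4.7° and box yaw about 1.5°. I'll dock the box with the fingers spread along the edge.

```bash
cat >> h.py <<'E'
from scipy.spatial.transform import Rotation as R
TH=np.radians(4.7); E0=np.array([0.5602,0.0122])
X=np.array([np.cos(TH),np.sin(TH)]); Y=np.array([-np.sin(TH),np.cos(TH)])
def W(xb,yb,z): return np.r_[E0+xb*X+yb*Y,z]
def B(p): d=np.asarray(p)-E0; return np.c_[d@X,d@Y]
def quat(ax,sgn=1):
    y=np.r_[ax,0]*sgn; z=np.array([0,0,-1.]); q=R.from_matrix(np.c_[np.cross(y,z),y,z]).as_quat(); return np.r_[q[3],q[:3]]
def best(p,ax):
    o=[]
    for s in(1,-1):
        q=ctrl.solve_ik(p,quat(ax,s))
        if q is not None: o.append((np.abs(np.array(q)-ctrl.sense()["q"]).max()+ (5 if abs(q[6])>2.5 else 0),s,q))
    o.sort(key=lambda t:t[0]); print("ik",np.round(o[0][2],2)); return quat(ax,o[0][1])
E
python3 - <<'E'
from h import *
for n in("top","side"):
    im=cv2.cvtColor(cv2.imread(f"pics/{n}0.png"),cv2.COLOR_BGR2RGB)
    for k,i in(("red",2),("blue",1)):
        print(n,k,np.round(B(rect(plane(n,blobs(im,HUES[k],90,50)[i],.056))[0]),4))
xb,yb=-.0175,.242
q=best(W(xb,yb,.15),X)
ctrl.reach(W(xb,yb,.15),q); ctrl.command_gripper(.087)
ctrl.servo_line(W(xb,yb,.006),vel=.15)
ctrl.servo_line(W(xb,.122,.006),vel=.06)
print(ctrl.sense()["wrist_force"])
print(ctrl.servo_line(W(xb,.098,.006),vel=.02,f_stop=14))
s=ctrl.sense(); print(B(s["eef_pos"][:2]),s["eef_pos"],s["wrist_force"],s["clock"])
ctrl.servo_line(W(xb,.16,.006),vel=.1)
ctrl.servo_line(W(xb,.16,.15),vel=.25)
ctrl.reach(W(xb-.0,.27,.2),q)
for n in("top","side"):
    im=ctrl.snapshot(n); cv2.imwrite(f"pics/{n}1.png",cv2.cvtColor(im,cv2.COLOR_RGB2BGR)); show(n,im,["red","blue","green"])
im=cv2.imread("pics/side1.png")
cv2.imwrite("pics/crop1.png",cv2.resize(im[140:330,150:390],None,fx=3,fy=3,interpolation=cv2.INTER_CUBIC))
print(ctrl.sense()["clock"])
E
```

```text
top red [[ 0.0205 -0.2487]]
top blue [[ 0.067  -0.0942]]
side red [[ 0.021  -0.2511]]
side blue [[ 0.0677 -0.0963]]
ik [ 0.33  0.38 -1.    1.7   0.33  1.25 -0.66]
[0.00388283 3.65165609 0.34216352]
True
[[-0.01785751  0.11084229]] [0.53332028 0.12120636 0.00587791] [ 0.32122356  0.15662244 -0.23794297] 7.7667
top red px [490. 175.] xy [ 0.6815 -0.6064] size [0.1172 0.0671] ang 22.6
top red px [220. 269.] xy [0.4634 0.0543] size [0.0703 0.0833] ang 4.5
top red px [344. 207.] xy [ 0.6059 -0.2403] size [0.0525 0.0532] ang 87.7
top red px [288. 104.] xy [ 0.8722 -0.1133] size [0.0279 0.03  ] ang 88.8
top blue px [216. 202.] xy [0.6209 0.067 ] size [0.0687 0.0829] ang 4.7
top blue px [275. 193.] xy [ 0.6415 -0.0766] size [0.0499 0.0516] ang 44.6
top green px [419. 168.] xy [ 0.6996 -0.4287] size [0.0593 0.0606] ang 35.1
top green px [240. 229.] xy [0.5605 0.0075] size [0.2666 0.008 ] ang 4.8
side red px [273. 266.] xy [0.4583 0.059 ] size [0.0665 0.0792] ang 4.9
side red px [361. 101.] xy [ 0.6635 -0.6058] size [0.1424 0.074 ] ang 61.8
side red px [308. 160.] xy [ 0.6223 -0.2654] size [0.0511 0.0481] ang 43.2
side red px [307. 171.] xy [ 0.5983 -0.2304] size [0.0556 0.0286] ang 34.7
side blue px [222. 232.] xy [0.6171 0.0722] size [0.0628 0.0779] ang 5.4
side blue px [258. 186.] xy [ 0.6563 -0.1005] size [0.0505 0.047 ] ang 43.1
side green px [322. 122.] xy [ 0.6942 -0.4234] size [0.0566 0.0944] ang 33.6
side green px [259. 229.] xy [0.5606 0.0057] size [0.2671 0.0108] ang 4.8
9.7583
```

View pics/crop1.png

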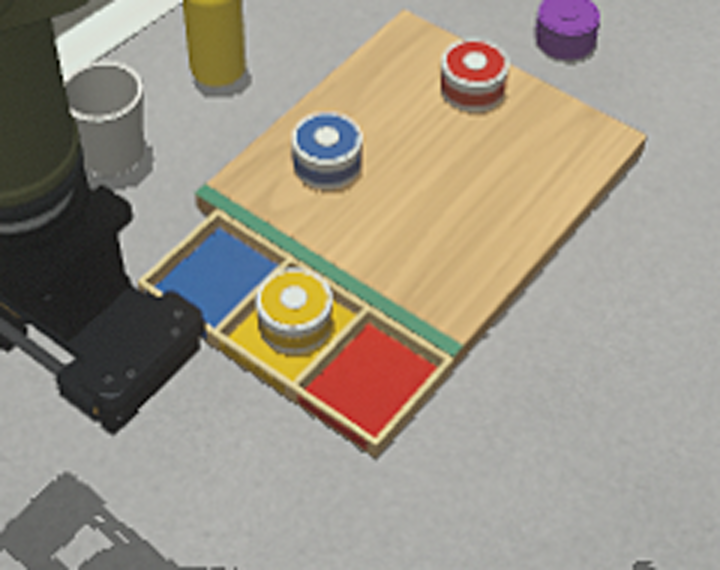

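View pics/top1.png

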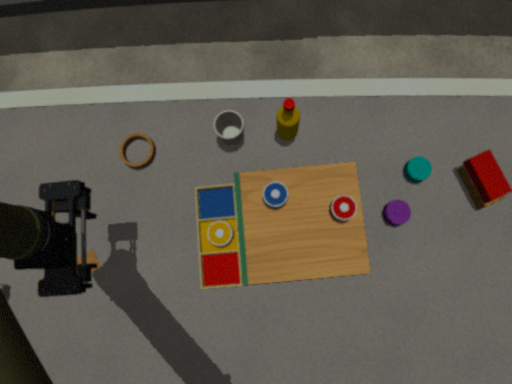

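The box is square and looks flush with the stripe. The wrist force had dropped to about zero after the stop, so I'll press once more, slowly, to rule out a rebound gap.

```bash
python3 - <<'E'
from h import *
xb=-.0178; q=ctrl.sense()["eef_rot"]
ctrl.reach(W(xb,.135,.12),q); ctrl.servo_line(W(xb,.135,.006),vel=.15); ctrl.servo_line(W(xb,.116,.006),vel=.05)
for i in range(2):
    print(ctrl.servo_line(W(xb,.1,.006),vel=.012,f_stop=9)); s=ctrl.sense(); print(B(s["eef_pos"][:2]),s["wrist_force"]); ctrl.dwell(.2); print(ctrl.sense()["wrist_force"])
ctrl.servo_line(W(xb,.135,.006),vel=.06); ctrl.servo_line(W(xb,.135,.15),vel=.25)
ctrl.reach(W(xb,.27,.2),q)
im=ctrl.snapshot("top"); show("top",im,["red","blue","green"],.004)
im2=ctrl.snapshot("side"); show("side",im2,["red","blue"],.004)
for n,i in(("top",im),("side",im2)):
    for k,j in(("red",1 if n=="top" else 0),("blue",0)):
        print(n,k,"cell",B(rect(plane(n,blobs(i,HUES[k],90,50)[j],.004))[0]))
print(s["clock"])
cv2.imwrite("pics/top2.png",cv2.resize(im[150:310,170:370,::-1],None,fx=4,fy=3.75) if 0 else cv2.resize(np.ascontiguousarray(im[160:310,180:300,::-1]),None,fx=4,fy=4,interpolation=cv2.INTER_CUBIC))
E
```

```text
True
[[-0.0181909   0.11073001]] [-0.14342754  0.8456785   0.06888782]
[-0.32431344  0.52790166  0.59088839]
True
[[-0.01899801  0.11083436]] [-0.08206     1.0295081  -0.12929593]
[-0.43710493 -0.56590356  1.05942739]
top red px [490. 175.] xy [ 0.6855 -0.6173] size [0.1196 0.068 ] ang 23.1
top red px [220. 269.] xy [0.4629 0.0571] size [0.0714 0.0854] ang 4.8
top red px [344. 207.] xy [ 0.6085 -0.2436] size [0.0536 0.0544] ang 87.7
top red px [288. 104.] xy [ 0.879  -0.1139] size [0.0285 0.0334] ang 88.8
top blue px [216. 203.] xy [0.6237 0.0701] size [0.0704 0.0846] ang 4.9
top blue px [275. 194.] xy [ 0.6436 -0.0765] size [0.0528 0.0509] ang 44.0
top green px [419. 168.] xy [ 0.7039 -0.4349] size [0.0608 0.0619] ang 41.4
top green px [240. 229.] xy [0.562  0.0093] size [0.2719 0.0082] ang 4.8
side red px [273. 266.] xy [0.4662 0.05  ] size [0.0681 0.0807] ang 4.9
side red px [361. 101.] xy [ 0.6764 -0.6301] size [0.148  0.0795] ang 61.8
side red px [308. 160.] xy [ 0.6331 -0.2808] size [0.0518 0.049 ] ang 43.2
side red px [307. 171.] xy [ 0.6087 -0.245 ] size [0.0567 0.0292] ang 34.7
side blue px [222. 232.] xy [0.6275 0.0639] size [0.0646 0.0794] ang 4.6
side blue px [258. 186.] xy [ 0.6679 -0.1126] size [0.0515 0.0479] ang 43.1
top red cell [[-0.09330265  0.05270053]]
top blue cell [[0.06807217 0.05246355]]
side red cell [[-0.09061954  0.04534787]]
side blue cell [[0.07131064 0.04597682]]
13.3417
```

View pics/top2.png

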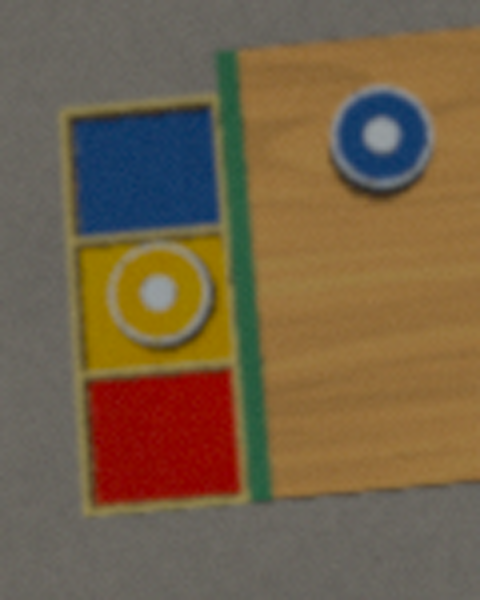

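The second press stopped at the same place (110.8 mm), so the box is docked square. Cell centres in the board frame are red x ≈ -91 mm and blue x ≈ +69 mm. The blue tin, at x = 67 mm, is already in line. I'll slide blue first, with the fingers fore and aft, and loosen them before the edge so it drops.

```bash
cat >> h.py <<'E'
def slide(x0,y0,x1,ymid):
    z=.026; q=best(W(x0,y0,.13),Y); ctrl.command_gripper(.082)
    ctrl.reach(W(x0,y0,.13),q); ctrl.servo_line(W(x0,y0,z),vel=.12)
    ctrl.command_gripper(.05,5); print("gap",ctrl.sense()["finger_gap"])
    if ymid is not None: ctrl.servo_line(W(x1,ymid,z),vel=.06)
    ctrl.servo_line(W(x1,-.010,z),vel=.06)
    print("gap",ctrl.sense()["finger_gap"],ctrl.sense()["eef_pos"])
    ctrl.command_gripper(.078)
    ctrl.servo_line(W(x1,.054,z),vel=.04); ctrl.dwell(.3)
    print("F",ctrl.sense()["wrist_force"],"gap",ctrl.sense()["finger_gap"])
    ctrl.servo_line(W(x1,.054,.14),vel=.15); print("clock",ctrl.sense()["clock"])
E
python3 - <<'E'
from h import *
slide(.0674,-.0953,.069,None)
ctrl.reach(W(.0207,-.25,.13),ctrl.sense()["eef_rot"])
ims=[ctrl.snapshot(n)[140:330,150:390] for n in("top","side")]
cv2.imwrite("pics/c3.png",cv2.resize(np.ascontiguousarray(np.vstack([ims[1][...,::-1]])),None,fx=3,fy=3,interpolation=cv2.INTER_CUBIC))
E
```

```text
ik [ 0.67  0.47 -0.77  1.57  0.34  1.24 -1.65]
gap 0.05966974510323181
gap 0.059745742792745304 [0.62974967 0.00928892 0.02628725]
F [-0.60602839 -0.98149195  0.14913991] gap 0.07783161219666893
clock 24.1167
```

View pics/c3.png

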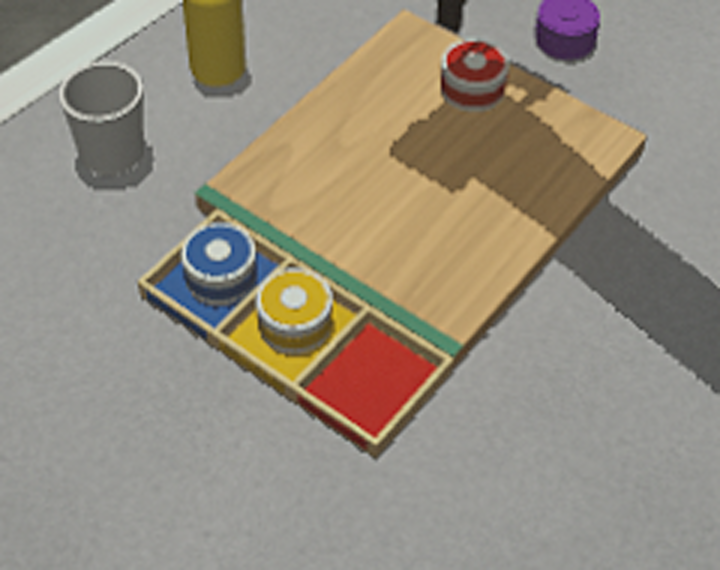

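Blue is flat in its cell (crop 218,255) and the box is unmoved. Red next.

```bash
python3 - <<'E'
from h import *
slide(.0207,-.25,-.091,-.06)
ctrl.reach(W(-.02,.27,.2),ctrl.sense()["eef_rot"])
im={n:ctrl.snapshot(n) for n in("top","side")}
show("top",im["top"],["green"])
a=im["side"][180:320,160:300,::-1]; b=im["top"][170:310,180:320,::-1]
cv2.imwrite("pics/c4.png",cv2.resize(np.ascontiguousarray(np.hstack([a,b])),None,fx=2.8,fy=2.8,interpolation=cv2.INTER_CUBIC))
E
```

```text
ik [ 0.9   0.47 -0.74  1.56  0.33  1.24 -1.39]
gap 0.05983668250411146
gap 0.0600757175499761 [ 0.46906753 -0.00541073  0.02587096]
F [-0.56475195 -0.88620411 -0.36490654] gap 0.07805146345948899
clock 35.9917
top green px [419. 168.] xy [ 0.6994 -0.4276] size [0.0595 0.0606] ang 41.4
top green px [240. 229.] xy [0.5604 0.0075] size [0.2663 0.0082] ang 4.9
```

View pics/c4.png

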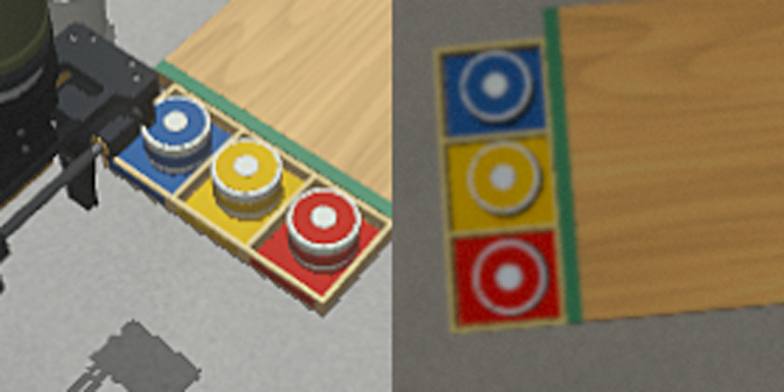

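All three tins stand flat in their own cells: blue (495,85), yellow (503,178) and red (508,277) in the right half of the picture. The box rim is flush with the green stripe.

```bash
python3 -c "
from cell import ctrl
print(ctrl.job_done(), ctrl.sense()['clock'])"
```

```text
the job is handed in; nothing more can be done
the job is handed in; nothing more can be done
```

The job is handed in: the box is docked square against the green edge, and the red and blue tins slid over it into their own cells, standing flat. The yellow tin is still in its cell, and the arm never went near the cup, bottle or tape roll.

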